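Pop the red dust cap off a port with the cap puller

TASK

Take the yellow-handled cap puller from the steel tray, hook its lips under the rim of the red dust cap on the grey port block and pull straight up until the cap pops off its spigot. Then set the puller down upright in the tray again, with the red cap still sitting in it, and let go. Do not touch the caps with the fingers, and leave the blue cap in place.

Things in the scene. Friction and masses are not known exactly. Their poses are not given: they have to be found in the camera images.
- puller: Steel stirrup, yellow grip slab on top, 150 g, upright in the tray. Origin: middle of underside, below the grip; z up, x out of its open front. In mm: grip 44 (x) x 16 (y), z 64-112. Legs' inner faces y +-33, bridge underside z 58, 76 wide. Inward lips z 0-6 leave a slot y +-18, open at lip tips x +31, back wall inner face x -32. The cap's rim sits on the lips, its middle over the origin.
- cap_red: Red dust cap, 30 g, snapped on a spigot (mm). Origin: middle of the rim's underside, z up, 70 above the worktop when seated. Rim 50 wide, 5 thick; body 38 wide, top at z 24. Below the rim: bare spigot 22 wide, 30 free height down to the block. It goes 20 up inside; sprung catches hold the cap until 5-10 N upward; clear after 20. x points from block front to back: bring the puller in along it.
- cap_blue: Blue cap, same make, origin and axes, to be left alone. Both caps sit on the fixed grey port block (mm): 80 deep (x), 240 long (y), top 40 above the worktop, low brass nipples on its front (robot side). Three spigots in a row along y, 80 apart: the red and the blue cap are on the two end ones, either way round; the middle spigot is bare, its top 90 above the worktop.
- steel_tray: Shallow steel tray, fixed, 289 (x) x 394 (y) mm, rim 25 high. Origin: centre of its underside; inner floor 2 above it, flat for x +-125, y +-175. The puller starts on this floor, its open front facing away from the robot within 35 degrees. A hemostat and forceps lie fixed at the +y end (y over 85); the rest of the floor is free.
Mind the look-alikes: they are no part of the job. What is shaped like the puller but orange is not meant.

How it is judged:
By the outcome, as a careful person would: the job done as asked, in the order asked, and still so for the second after the job is handed in, with the robot touching nothing.
It also fails if it takes over 56 s, if anything falls off the work surface, if the arm or the gripper's body presses on something with over 40 N, if the wrist force passes 120 N, or if a joint passes its speed limit or range.

ROBOT

A 6-joint arm with a two-finger parallel gripper is mounted at the origin on a cart in front of the work surface, level with it; the furniture and walls round the work are solid. World frame = base frame: x ahead of the robot, y to its left, z up, the work surface at z = 0. Lengths are in m, angles in rad, forces in N, time in s.
With the tool pointing down it reaches from about 0.35 to 0.85 m from the base axis. Payload 8.1 kg.
Tool frame: the origin (TCP) lies at the centre of the arm's flange, where the gripper is bolted on; the fingertips stand 186 mm ahead of it and the grasp point (between the pads) lies 167 mm ahead of it; z points along the fingers, y is the line along which they close (so a half turn about z gives the same grasp; the last joint's range is limited). The gripper opens to 93 mm and grips with 3 to 60 N. Pads are 15 mm wide; open, the fingers measure 128 mm over their backs; the gripper's body (75 mm by 188 mm) begins 65 mm behind the grasp point.
Start: joints at [1.079, 0.13, 1.488, -0, 1.523, -0.085], TCP at [0.237, 0.551, 0.405] pointing down, gripper open.
Joint ranges: [-2.96, 2.96], [-0.89, 2.26], [0.02, 2.5], [-1.34, 4.48], [0, 2.73], [-2.66, 2.66]. Speed limits (rad/s): [2.39, 2.39, 2.79, 3.14, 3.14, 3.14].

INTERFACE

Orientations are given as a rotation vector (axis times angle).
In Python, from plant import robot gives the robot as it stands.
- The arm moves only by the tool apply_moves, never from a script. Its argument "series" is a list of rows, each a list of 2 entries, a list of its own where there are three numbers: the shift along the tool's x, y, z in mm, then the turn, a rotation vector about the tool's x, y, z in rad. A call has 1 to 12 rows; each row shifts and turns the commanded pose from where the row before left it, along the tool's axes as they then stand; what a row does not reach is not made up. A row lasts 1/12 s, in which the tool goes at most 41.7 mm and 7.16 degrees, less where a joint would pass 70% of its speed; a pose out of reach is approached as far as the arm can. A call is refused whole if a number of a shift passes 41.7 or a number of a turn 0.125, either way. A call with a gripper value outside its range is refused whole. "claw" is the opening, from 0 (shut) to 1 (fully open), set as the call begins (left out, the last holds). The fingers move at their own pace and stop on an object; "newtons" is the grip in N (left out, the last holds). Time passes only in rows, so rows that do not move let the fingers close. It gives the time, the measured TCP pose, the force, the opening and the grip force at its end, in the units of the state.
- robot.read_state(): the state, without advancing time (a new reading comes with each control period).
- robot.read_camera(name): name is "scene" or "top" or "wrist"; returns (picture, depth): 480x640x3 uint8, blue, green, red; 480x640 float32, m along the optical axis (not along the pixel's ray), 0 where there is no reading.
- robot.calibration(name): a dict with "fx", "fy", "cx", "cy" (pixels), "D" ([k1, k2, p1, p2, k3] as OpenCV has them; the pictures are not rectified), "extrinsics" (4x4, takes a point from world to camera coordinates). Camera axes: x right, y down, z forward; pixel columns grow to the right and rows downward; lengths in m; the calibration is good to about 2 mm. A picture is of the moment at which its call begins: read the wrist's pose just before it. calibration takes no time and is no camera call; for the wrist camera it gives the pose at the moment of the call.
- robot.close_job(): hands the job in; it is judged then, once.
The state is a dict: "t": time; "q": joint angles; "dq": joint speeds; "joint_torque": joint torques, N m; "tool_pos": TCP position; "orientation": TCP orientation; "force": force on the tool from outside, world axes, zero at the start; "wrist_torque": the same for the moment, N m; "opening": finger opening in m; "gripper_force": force on a finger pad.
Only numpy, scipy, OpenCV 4.12 (cv2) and the standard library are available. Lean on these libraries where they do the work, as an engineer would, in place of code of your own. Each camera call takes 0.05 s, during which the arm holds its last target. There are 200 camera calls.

## Working session

There is one attempt and no reset: what is moved stays moved. The work goes in short steps, Python scripts to look and compute and a tool call to move; the robot and the scene stay as the last step left them, time stands still between calls to the robot, and variables do not carry over. Pictures are saved under pics/ and viewed, at most 10 in all, crops included, and the job is handed in when it is done.

Besides the shell and the picture viewer there is one more tool, called by a JSON object that holds its "name" and its "arguments", one argument or row to a line. apply_moves: Moves the arm, as the interface text tells. Its arguments: {"type":"object","properties":{"series":{"type":"array"},"claw":{"type":"number"},"newtons":{"type":"number"}},"required":["series"]}

```bash
mkdir -p pics; cat > h.py <<'E'
import numpy as np, cv2
from plant import robot
def snap(n,f=None):
    c=robot.calibration(n); im,d=robot.read_camera(n)
    if f: cv2.imwrite('pics/'+f,im)
    return c,im,d
def cloud(c,d):
    K=np.array([[c['fx'],0,c['cx']],[0,c['fy'],c['cy']],[0,0,1]]);h,w=d.shape
    u,v=np.meshgrid(np.arange(w),np.arange(h))
    p=cv2.undistortPoints(np.stack([u,v],-1).reshape(-1,1,2).astype(float),K,np.array(c['D'],float)).reshape(h,w,2)
    P=np.dstack([p[...,0]*d,p[...,1]*d,d]); E=np.linalg.inv(np.array(c['extrinsics']))
    W=P@E[:3,:3].T+E[:3,3]; W[d<=0]=np.nan; return W
E
python3 - <<'E'
from h import *
ims=[]
for n in('top','scene'):
    c,im,d=snap(n,n+'1.png'); np.savez(n+'1.npz',W=cloud(c,d),im=im)
    E=np.linalg.inv(np.array(c['extrinsics']));print(n,E.round(3).tolist(),c['fx'])
print(robot.read_state())
E
```

```text
top [[0.006, -0.996, 0.094, 0.522], [-1.0, -0.007, -0.01, 0.032], [0.01, -0.093, -0.996, 1.119], [0.0, 0.0, 0.0, 1.0]] 541.3893243802748
scene [[0.759, -0.45, 0.47, 0.069], [-0.651, -0.515, 0.558, -0.645], [-0.009, -0.73, -0.684, 0.863], [0.0, 0.0, 0.0, 1.0]] 506.85657047642263
{'t': 0.1, 'q': array([ 1.07859544e+00,  1.31104358e-01,  1.48916888e+00, -3.19126967e-05,
        1.52301735e+00, -8.54061851e-02]), 'dq': array([ 0.0013877 , -0.00090144, -0.00196528,  0.00181587,  0.00102376,
       -0.00076478]), 'joint_torque': array([ 1.35506802e-03, -5.61342323e+01, -4.93096304e+01,  7.68519519e-02,
        2.91265600e-02, -7.84031135e-05]), 'tool_pos': array([0.23729054, 0.55085742, 0.40378173]), 'orientation': array([-6.34500716e-01, -3.07638756e+00,  2.57054134e-03]), 'force': array([ 0.82340048, -0.11066629, -0.3973279 ]), 'wrist_torque': array([-0.01551038,  0.04566121,  0.01619936]), 'gripper_force': 0.0, 'opening': 0.09301404774928292}
```

View pics/top1.png

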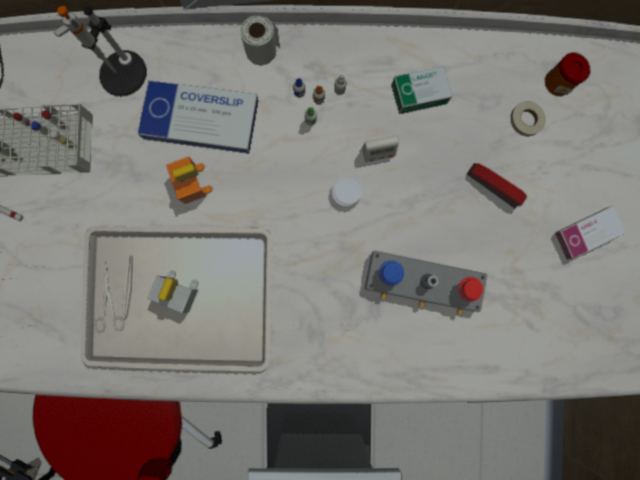

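View pics/scene1.png

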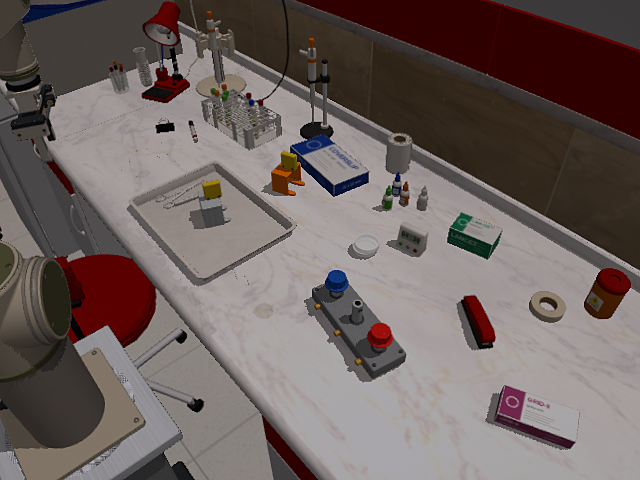

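The top view shows candidates for the puller: the steel one with a yellow grip in the tray at (168,289), and an orange body with a yellow grip outside it at (185,172). I choose the one in the tray. The red cap is at (471,289), with the red stapler (497,184) and the red jar lid (574,68) as look-alikes. The blue cap is at (391,272) and the bare spigot at (431,281).

```bash
python3 - <<'E'
from h import *
for n,boxes in (('top',dict(grip=(140,260,210,325),red=(450,270,490,310),blue=(372,255,408,290))),('scene',dict(grip=(190,170,240,235),red=(360,315,400,355),blue=(320,262,355,298)))):
    z=np.load(n+'1.npz');W,im=z['W'],z['im'];hsv=cv2.cvtColor(im,cv2.COLOR_BGR2HSV)
    H,S=hsv[...,0].astype(int),hsv[...,1]
    for k,(a,b,c,d) in boxes.items():
        m=np.zeros(H.shape,bool);m[b:d,a:c]=1
        m&=(S>120)&{'grip':(H>18)&(H<35),'red':(H<8)|(H>172),'blue':(H>100)&(H<130)}[k]
        p=W[m];p=p[~np.isnan(p).any(1)];zt=np.percentile(p[:,2],90)
        t=p[abs(p[:,2]-zt)<.005]
        r=cv2.minAreaRect((t[:,:2]*1000).astype(np.float32))
        print(n,k,len(p),len(t),zt.round(4),t.mean(0).round(4),np.round(r[0],1),np.round(r[1],1),round(r[2],1))
z=np.load('top1.npz');W,im=z['W'],z['im']
# bridge top of steel (z~0.06-.066+.002)
P=W[260:325,140:210].reshape(-1,3);P=P[(P[:,2]>.04)&(P[:,2]<.075)]
print(np.round(cv2.minAreaRect((P[:,:2]*1000).astype(np.float32)),1) if 0 else cv2.minAreaRect((P[:,:2]*1000).astype(np.float32)),len(P))
# block top
P=W[235:325,355:500].reshape(-1,3);P=P[(P[:,2]>.032)&(P[:,2]<.046)]
print(cv2.minAreaRect((P[:,:2]*1000).astype(np.float32)),len(P))
# tray outline
P=W[220:380,75:280].reshape(-1,3);P=P[(P[:,2]>.018)&(P[:,2]<.03)]
print(cv2.minAreaRect((P[:,:2]*1000).astype(np.float32)),len(P))
crop=cv2.resize(im[255:335,130:215],None,fx=6,fy=6,interpolation=cv2.INTER_CUBIC)
s=cv2.resize(np.load('scene1.npz')['im'][165:240,180:250],None,fx=4,fy=6)
s=cv2.resize(s,(280,480));cv2.imwrite('pics/crop.png',np.hstack([crop,s]))
E
```

```text
top grip 248 160 0.1145 [0.525  0.302  0.1126] [525.1 302.3] [14.9 41.9] 69.9
top red 471 295 0.0959 [ 0.528  -0.2817  0.0942] [ 528.6 -281.8] [37.9 36.6] 89.2
top blue 467 291 0.0958 [ 0.56   -0.1256  0.0941] [ 560.5 -125.6] [37.7 36.7] 41.6
scene grip 289 71 0.1142 [0.5245 0.3011 0.1138] [524.9 301.9] [19.3 40.9] 74.7
scene red 499 270 0.0958 [ 0.5283 -0.2829  0.0944] [ 529.4 -283.1] [37.7 36.6] 13.0
scene blue 403 209 0.0964 [ 0.5593 -0.1263  0.095 ] [ 560.4 -125.5] [37.6 37.4] 11.3
((517.4627685546875, 305.1003112792969), (77.0638198852539, 59.813011169433594), 66.6615219116211) 798
((538.908935546875, -202.4105224609375), (240.09756469726562, 91.72016906738281), 78.69866943359375) 3497
((506.89581298828125, 307.31866455078125), (397.102294921875, 289.9893798828125), 89.6439208984375) 3869
```

View pics/crop.png

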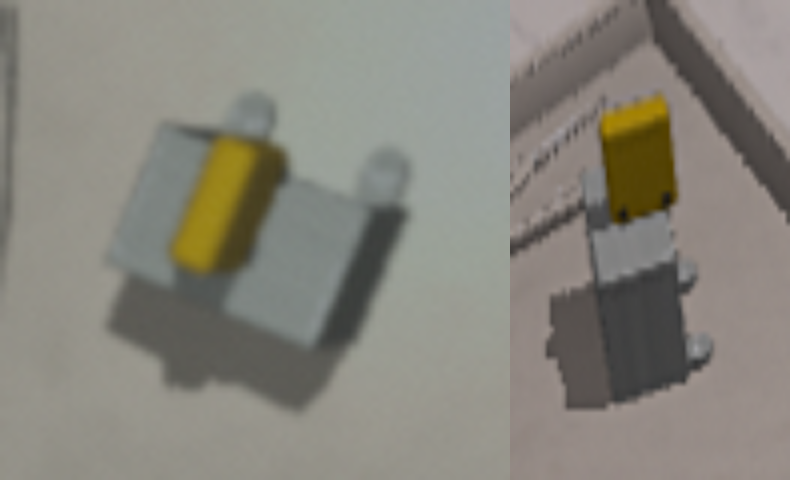

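The crop confirms the choice: a steel stirrup with a yellow grip, and its two lip tips point up the image (+x, yaw about −21°). I'll now plan the hover above it.

```bash
cat >> h.py <<'E'
from scipy.spatial.transform import Rotation as R
def to(x,y,z,yaw):
    """TCP goal, yaw = puller x-axis yaw in deg (tool x opposite): turn first, then shift in new tool axes"""
    s=robot.read_state();A=R.from_rotvec(s['orientation'])
    a=np.radians(yaw+180);G=R.from_matrix(np.array([[np.cos(a),np.sin(a),0],[np.sin(a),-np.cos(a),0],[0,0,-1]]))
    d=np.array([x,y,z])-s['tool_pos']
    print('t',round(s['t'],2),'turn',(A.inv()*G).as_rotvec().round(4),'shift new',(G.inv().apply(d)*1000).round(1),'shift old',(A.inv().apply(d)*1000).round(1),'F',s['force'].round(1),'op',s['opening'],s['gripper_force'])
E
python3 -c "
from h import *
to(.525,.302,.36,-21)"
```

```text
t 0.1 turn [-0.0017 -0.0001 -0.0403] shift new [-357.8 -129.2   43.8] shift old [-362.7 -114.6   43.9] F [ 0.8 -0.1 -0.4] op 0.09301404774928292 0.0
```

{"name": "apply_moves", "arguments": {
  "series": [
    [[0,0,0],[0,0,-0.04]],
    [[-32.5,-11.7,4],[0,0,0]],
    [[-32.5,-11.7,4],[0,0,0]],
    [[-32.5,-11.7,4],[0,0,0]],
    [[-32.5,-11.7,4],[0,0,0]],
    [[-32.5,-11.7,4],[0,0,0]],
    [[-32.5,-11.7,4],[0,0,0]],
    [[-32.5,-11.7,4],[0,0,0]],
    [[-32.5,-11.7,4],[0,0,0]],
    [[-32.5,-11.7,4],[0,0,0]],
    [[-32.5,-11.7,4],[0,0,0]],
    [[-32.5,-11.7,4],[0,0,0]]
  ],
  "claw": 1,
  "newtons": 45
}}

```text
t: 1.1
tool_pos: [0.5259, 0.3013, 0.3601]
orientation: [-0.573, -3.088, 0.001]
force: [0.0, 0.1, -0.3]
opening: 0.0926
gripper_force: 0.0
```

```bash
python3 - <<'E'
from h import *
to(.525,.302,.36,-21)
c,im,d=snap('wrist','w1.png');W=cloud(c,d);np.savez('w1.npz',W=W,im=im)
hsv=cv2.cvtColor(im,cv2.COLOR_BGR2HSV);m=(hsv[...,0]>18)&(hsv[...,0]<35)&(hsv[...,1]>120)
p=W[m];p=p[~np.isnan(p).any(1)];print(len(p))
t=p[abs(p[:,2]-np.percentile(p[:,2],80))<.004]
print(t.mean(0),cv2.minAreaRect((t[:,:2]*1000).astype(np.float32)))
E
```

```text
t 1.1 turn [-0.0005 -0.0006 -0.0003] shift new [1.1 0.3 0.1] shift old [1.1 0.3 0.1] F [ 0.   0.1 -0.3] op 0.0925930908253977 0.0
13658
[0.5149112  0.3367543  0.28805635] ((506.7775573730469, 316.5688781738281), (116.24820709228516, 4.021123886108398), 68.67760467529297)
```

View pics/w1.png

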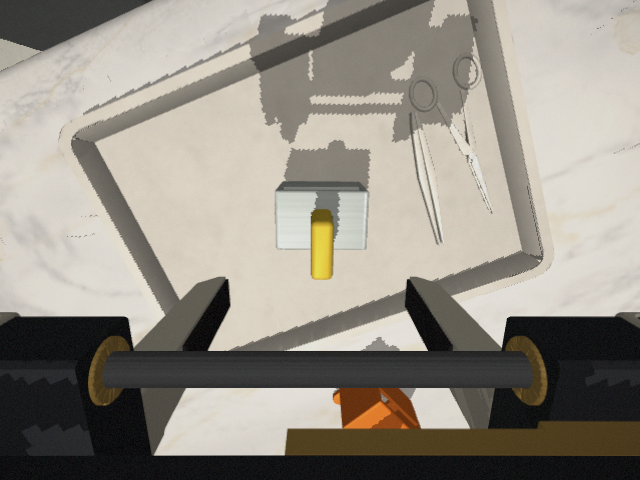

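The wrist view shows the puller centred at about (322,230), with its bridge nearly square to the fingers. The grip is at (321,245), between the pads in y. Next I'll measure grip and bridge only.

```bash
python3 - <<'E'
from h import *
z=np.load('w1.npz');W,im=z['W'],z['im']
P=W[170:290,260:385].reshape(-1,3)
for a,b in((.109,.119),(.055,.072)):
    t=P[(P[:,2]>a)&(P[:,2]<b)]
    print(len(t),t.mean(0).round(4),cv2.minAreaRect((t[:,:2]*1000).astype(np.float32)))
E
```

```text
1316 [0.5233 0.3069 0.1135] ((524.6143798828125, 306.6498718261719), (15.685888290405273, 43.647483825683594), 68.71739196777344)
4606 [0.512  0.3114 0.0661] ((514.808837890625, 310.359375), (76.02362823486328, 50.31161880493164), 68.63558197021484)
```

{"name": "apply_moves", "arguments": {
  "series": [
    [[0.2,-3.5,10],[0,0,0.005]],
    [[0,0,15],[0,0,0]],
    [[0,0,15],[0,0,0]],
    [[0,0,15],[0,0,0]],
    [[0,0,15],[0,0,0]],
    [[0,0,15],[0,0,0]],
    [[0,0,9],[0,0,0]],
    [[0,0,5],[0,0,0]],
    [[0,0,0],[0,0,0]]
  ]
}}

```text
t: 1.9
tool_pos: [0.5225, 0.2997, 0.2601]
orientation: [-0.579, -3.085, 0.002]
force: [0.2, 0.4, -0.5]
opening: 0.0935
gripper_force: 0.0
```

```bash
python3 - <<'E'
from h import *
to(.5246,.305,.261,-21.3)
c,im,d=snap('wrist','w2.png');W=cloud(c,d)
P=W[100:420,200:440].reshape(-1,3)
for a,b in((.109,.119),(.055,.072)):
    t=P[(P[:,2]>a)&(P[:,2]<b)]
    print(len(t),t.mean(0).round(4),cv2.minAreaRect((t[:,:2]*1000).astype(np.float32)))
E
```

```text
t 1.9 turn [-0.0019 -0.002   0.0005] shift new [-0.   5.8 -0.9] shift old [-0.   5.7 -0.9] F [ 0.2  0.4 -0.5] op 0.09351326350728129 0.0
3324 [0.5179 0.3081 0.1135] ((517.2440185546875, 303.9027099609375), (100.97964477539062, 32.32204055786133), 71.83546447753906)
10036 [0.5109 0.3115 0.0661] ((514.3582763671875, 310.5267333984375), (76.23458099365234, 50.243446350097656), 68.73809814453125)
```

View pics/w2.png

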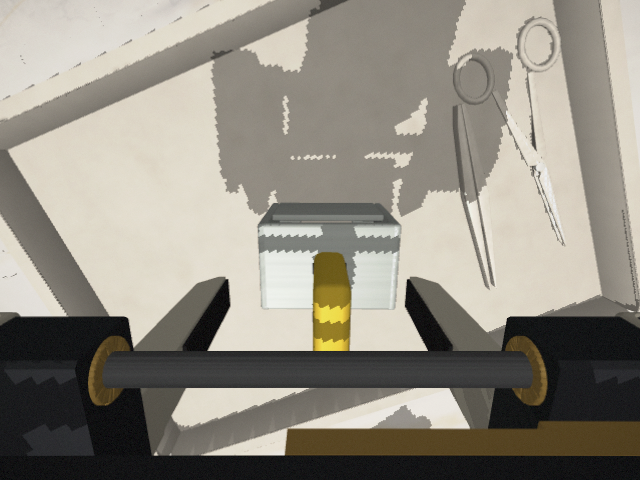

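The grip (332,330) lies a few mm off the finger midline (317) because I gave the y shift the wrong sign. I'll correct it by about +6.5 mm and close.

{"name": "apply_moves", "arguments": {
  "series": [
    [[0,6.5,-0.5],[0,0,0]],
    [[0,0,0],[0,0,0]]
  ]
}}

```text
t: 2.12
tool_pos: [0.5265, 0.3067, 0.2638]
orientation: [0.58, 3.086, 0.003]
force: [1.2, -0.7, 0.0]
opening: 0.0931
gripper_force: 0.0
```

{"name": "apply_moves", "arguments": {
  "series": [
    [[0,0,0],[0,0,0]],
    [[0,0,0],[0,0,0]],
    [[0,0,0],[0,0,0]],
    [[0,0,0],[0,0,0]],
    [[0,0,0],[0,0,0]],
    [[0,0,0],[0,0,0]],
    [[0,0,0],[0,0,0]],
    [[0,0,0],[0,0,0]]
  ],
  "claw": 0,
  "newtons": 45
}}

```text
t: 2.78
tool_pos: [0.5259, 0.3055, 0.2622]
orientation: [-0.581, -3.087, 0.0]
force: [-0.0, -0.2, -0.5]
opening: 0.0438
gripper_force: 0.0
```

{"name": "apply_moves", "arguments": {
  "series": [
    [[0,0,0],[0,0,0]],
    [[0,0,0],[0,0,0]],
    [[0,0,0],[0,0,0]],
    [[0,0,0],[0,0,0]],
    [[0,0,0],[0,0,0]],
    [[0,0,0],[0,0,0]],
    [[0,0,0],[0,0,0]],
    [[0,0,0],[0,0,0]]
  ]
}}

```text
t: 3.45
tool_pos: [0.5258, 0.3055, 0.262]
orientation: [-0.581, -3.087, 0.0]
force: [-0.3, -0.1, -1.7]
opening: 0.0158
gripper_force: 45.0
```

{"name": "apply_moves", "arguments": {
  "series": [
    [[0,0,-10],[0,0,0]],
    [[0,0,-20],[0,0,0]],
    [[0,0,-25],[0,0,0]],
    [[0,0,-25],[0,0,0]],
    [[0,0,-25],[0,0,0]],
    [[0,0,-20],[0,0,0]],
    [[0,0,-5],[0,0,0]]
  ]
}}

```text
t: 4.03
tool_pos: [0.5266, 0.3059, 0.3979]
orientation: [0.58, 3.082, 0.007]
force: [0.7, -1.3, -0.4]
opening: 0.0156
gripper_force: 45.0
```

```bash
python3 - <<'E'
from h import *
to(.411,-.2586,.375,-11.4)
E
```

```text
t 4.03 turn [ 0.0049  0.0054 -0.1728] shift new [   1.7 -576.3   22.9] shift old [ -97.3 -568.1   20.4] F [ 0.7 -1.3 -0.4] op 0.015641793347375078 44.99545991420746
```

{"name": "apply_moves", "arguments": {
  "series": [
    [[0,0,0],[0,0,-0.087]],
    [[0,0,0],[0,0,-0.086]],
    [[0,-10,0],[0,0,0]],
    [[0,-20,0],[0,0,0]],
    [[0,-30,0],[0,0,0]],
    [[0,-30,0],[0,0,0]],
    [[0,-30,0],[0,0,0]],
    [[0,-30,0],[0,0,0]],
    [[0,-30,0],[0,0,0]],
    [[0,-30,0],[0,0,0]],
    [[0,-30,0],[0,0,0]],
    [[0,-30,0],[0,0,0]]
  ]
}}

```text
t: 5.03
tool_pos: [0.4714, 0.0392, 0.3915]
orientation: [-0.317, -3.125, 0.0]
force: [-0.2, -0.1, -0.7]
opening: 0.0155
gripper_force: 45.0
```

{"name": "apply_moves", "arguments": {
  "series": [
    [[0,-30,0],[0,0,0]],
    [[0,-30,0],[0,0,0]],
    [[0,-30,0],[0,0,0]],
    [[0,-30,0],[0,0,0]],
    [[0,-30,0],[0,0,0]],
    [[0,-30,0],[0,0,0]],
    [[0,-30,0],[0,0,0]],
    [[0,-30,0],[0,0,0]],
    [[0,-20,0],[0,0,0]],
    [[0,-14,0],[0,0,0]],
    [[0,0,0],[0,0,0]],
    [[0,0,0],[0,0,0]]
  ]
}}

```text
t: 6.03
tool_pos: [0.4177, -0.2282, 0.3916]
orientation: [-0.318, -3.124, -0.001]
force: [-0.2, 0.6, -0.7]
opening: 0.0156
gripper_force: 45.0
```

```bash
python3 - <<'E'
from h import *
to(.411,-.2586,.375,-11.4)
c,im,d=snap('wrist','w3.png');np.savez('w3.npz',W=cloud(c,d),im=im)
c,im,d=snap('top');np.savez('top3.npz',W=cloud(c,d),im=im)
E
```

```text
t 6.03 turn [ 0.0006 -0.0011 -0.0039] shift new [  0.5 -31.1  16.6] shift old [  0.4 -31.1  16.5] F [-0.2  0.6 -0.7] op 0.015605767514181976 44.99526858329773
```

View pics/w3.png

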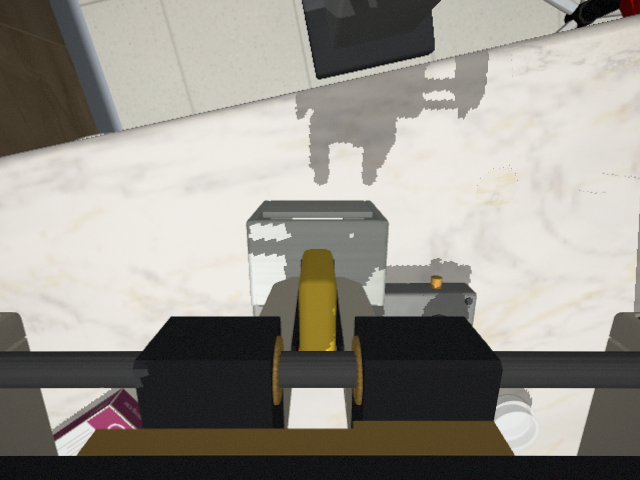

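The wrist view shows the puller held square, with its grip at (318,300). The caps are hidden behind the gripper. I'll go to the pre-approach pose and compare the puller and cap in the fixed cameras.

{"name": "apply_moves", "arguments": {
  "series": [
    [[0,-10,8],[0,0,-0.004]],
    [[0,-10,18],[0,0,0]],
    [[0,-9,18],[0,0,0]],
    [[0,-2,18],[0,0,0]],
    [[0,0,17],[0,0,0]],
    [[0,0,0],[0,0,0]],
    [[0,0,0],[0,0,0]],
    [[0,0,0],[0,0,0]]
  ]
}}

```text
t: 6.8
tool_pos: [0.4127, -0.2581, 0.314]
orientation: [0.304, 3.126, -0.001]
force: [-0.1, -0.2, -1.6]
opening: 0.0157
gripper_force: 45.0
```

```bash
python3 - <<'E'
from h import *
to(.411,-.2586,.312,-11.4)
o=[]
for n,(a,b,c_,d_) in (('top',(380,230,510,360)),('scene',(270,260,420,410))):
    c,im,d=snap(n);W=cloud(c,d);np.savez(n+'4.npz',W=W,im=im)
    o.append(cv2.resize(im[b:d_,a:c_],(400,400)))
cv2.imwrite('pics/pre.png',np.hstack(o))
E
```

```text
t 6.8 turn [-0.0004  0.0006  0.0048] shift new [ 1.5 -0.9  2. ] shift old [ 1.5 -0.8  2. ] F [-0.1 -0.2 -1.6] op 0.015677747188539853 44.99547064304352
```

View pics/pre.png

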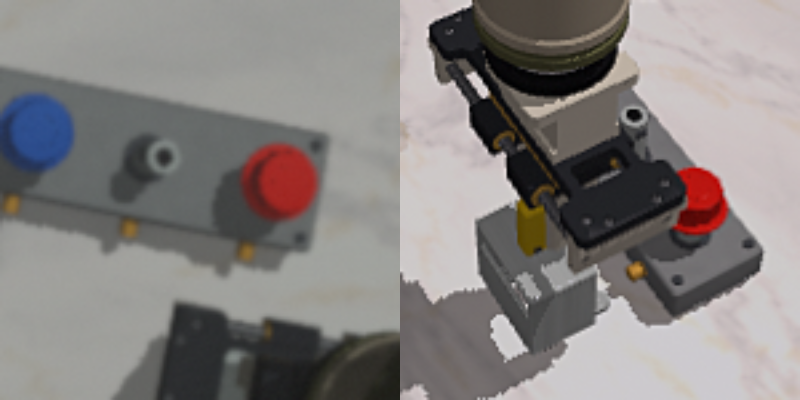

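The crops show the puller in front of the red cap and clear of the brass nipples, which are low on the block. I'll measure its right side, back and bridge in the scene cloud, expressed in the frame that the TCP predicts.

```bash
python3 - <<'E'
from h import *
s=robot.read_state();Rm=R.from_rotvec(s['orientation']).as_matrix();px=-Rm[:,0];py=Rm[:,1];
o=s['tool_pos']-np.array([0,0,.260])
print('yaw',np.degrees(np.arctan2(px[1],px[0])),'tilt',Rm[:,2], 'pos',s['tool_pos'])
z=np.load('scene4.npz');W,im=z['W'],z['im']
P=(W-o);L=np.stack([P@px,P@py,P[...,2]],-1)[300:400,290:365].reshape(-1,3)*1000
def peak(v,lo,hi,n):
    v=v[(v>lo)&(v<hi)];h,e=np.histogram(v,np.arange(lo,hi,1.));k=h.argmax();w=v[abs(v-e[k]-.5)<2.5];print(n,len(w),w.mean().round(1))
side=L[(L[:,2]>12)&(L[:,2]<55)&(abs(L[:,0])<45)]
peak(side[side[:,0]>-28][:,1],-50,-28,'right face (-38)')
peak(L[(L[:,2]>12)&(L[:,2]<55)&(abs(L[:,1])<30)][:,0],-50,-20,'back outer')
peak(L[(abs(L[:,0])<50)&(abs(L[:,1])<36)][:,2],55,75,'bridge top (64)')
for n in('scene','top'):
    z=np.load(n+'4.npz');W,im=z['W'],z['im'];h=cv2.cvtColor(im,cv2.COLOR_BGR2HSV)
    m=((h[...,0]<8)|(h[...,0]>172))&(h[...,1]>120)
    p=W[m];p=p[(p[:,2]>.092)&(p[:,2]<.1)&(abs(p[:,0]-.53)<.05)&(abs(p[:,1]+.28)<.05)]
    q=(p-o);print(n,len(p),cv2.minAreaRect(np.stack([q@px,q@py],1).astype(np.float32)*1000),p[:,2].mean())
E
```

```text
yaw -11.131809518683003 tilt [ 0.00182586 -0.00149097 -0.99999722] pos [ 0.41291903 -0.25828412  0.31470756]
right face (-38) 275 -37.8
back outer 168 -35.0
bridge top (64) 534 64.5
scene 191 ((122.64444732666016, -2.1935176849365234), (37.00016784667969, 26.9749755859375), 67.0904541015625) 0.09462488218292224
top 273 ((117.9962158203125, -0.14249801635742188), (36.51287078857422, 37.17319107055664), 10.91677474975586) 0.0945235867557615
```

Puller and cap agree: the cap is 118 mm ahead and about 0.7 mm to the right. I'll advance along the block's x.

{"name": "apply_moves", "arguments": {
  "series": [
    [[-5,-0.7,0],[0,0,0.005]],
    [[-10,0,0],[0,0,0]],
    [[-12,0,0],[0,0,0]],
    [[-12,0,0],[0,0,0]],
    [[-12,0,0],[0,0,0]],
    [[-12,0,0],[0,0,0]],
    [[-10,0,0],[0,0,0]],
    [[-7,0,0],[0,0,0]],
    [[0,0,0],[0,0,0]],
    [[0,0,0],[0,0,0]],
    [[0,0,0],[0,0,0]]
  ]
}}

```text
t: 7.82
tool_pos: [0.4904, -0.2746, 0.3133]
orientation: [-0.313, -3.126, 0.0]
force: [-0.1, 0.1, -1.8]
opening: 0.0155
gripper_force: 45.0
```

```bash
python3 - <<'E'
from h import *
to(.5287,-.2823,.312,-11.4)
c,im,d=snap('scene');cv2.imwrite('pics/in.png',cv2.resize(im[250:400,300:440],(560,600)))
E
```

```text
t 7.82 turn [-0.     -0.0002 -0.0009] shift new [-39.    0.    1.3] shift old [-39.    0.1   1.3] F [-0.1  0.1 -1.8] op 0.015450445956199549 44.99540090560913
```

View pics/in.png

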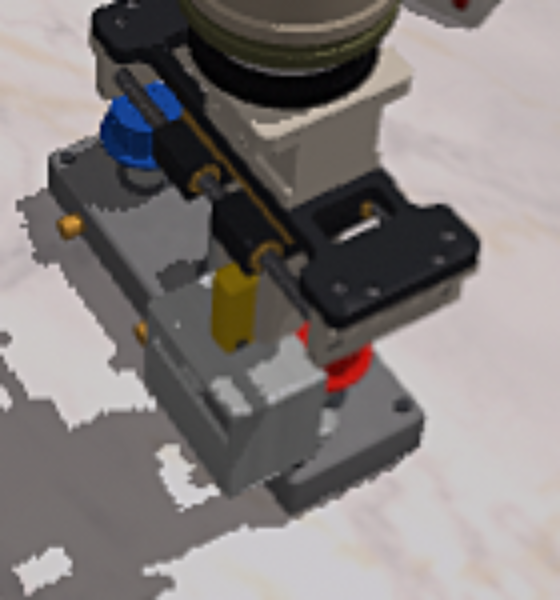

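The puller is engaging, with the red cap (345,365) entering its front and the lips below the rim. I'll go the remaining 38.5 mm, slowly.

{"name": "apply_moves", "arguments": {
  "series": [
    [[-4,0,0],[0,0,0]],
    [[-6,0,0],[0,0,0]],
    [[-6,0,0],[0,0,0]],
    [[-6,0,0],[0,0,0]],
    [[-6,0,0],[0,0,0]],
    [[-5,0,0],[0,0,0]],
    [[-3,0,0],[0,0,0]],
    [[-2.5,0,0],[0,0,0]],
    [[0,0,0],[0,0,0]],
    [[0,0,0],[0,0,0]],
    [[0,0,0],[0,0,0]]
  ]
}}

```text
t: 8.78
tool_pos: [0.5283, -0.2823, 0.3132]
orientation: [-0.313, -3.126, -0.0]
force: [-0.9, -0.3, -2.0]
opening: 0.0159
gripper_force: 45.0
```

{"name": "apply_moves", "arguments": {
  "series": [
    [[0,0,-3],[0,0,0]],
    [[0,0,-3],[0,0,0]],
    [[0,0,-3],[0,0,0]],
    [[0,0,-1.5],[0,0,0]],
    [[0,0,-1.5],[0,0,0]],
    [[0,0,-1.5],[0,0,0]],
    [[0,0,-1.5],[0,0,0]],
    [[0,0,-1.5],[0,0,0]],
    [[0,0,-1.5],[0,0,0]]
  ]
}}

```text
t: 9.53
tool_pos: [0.5283, -0.2822, 0.3306]
orientation: [-0.313, -3.125, -0.001]
force: [2.7, -0.6, -6.9]
opening: 0.0157
gripper_force: 45.0
```

{"name": "apply_moves", "arguments": {
  "series": [
    [[0,0,-2],[0,0,0]],
    [[0,0,-2],[0,0,0]],
    [[0,0,-2],[0,0,0]],
    [[0,0,-3],[0,0,0]],
    [[0,0,-3],[0,0,0]],
    [[0,0,-3],[0,0,0]],
    [[0,0,-3],[0,0,0]],
    [[0,0,-3],[0,0,0]],
    [[0,0,-3],[0,0,0]],
    [[0,0,-3],[0,0,0]],
    [[0,0,-3],[0,0,0]],
    [[0,0,0],[0,0,0]]
  ]
}}

```text
t: 10.53
tool_pos: [0.5286, -0.2824, 0.3622]
orientation: [0.313, 3.125, -0.001]
force: [0.5, 0.3, -1.8]
opening: 0.0156
gripper_force: 45.0
```

{"name": "apply_moves", "arguments": {
  "series": [
    [[0,0,-4],[0,0,0]],
    [[0,0,-6],[0,0,0]],
    [[0,0,-6],[0,0,0]],
    [[0,0,-6],[0,0,0]],
    [[0,0,-6],[0,0,0]],
    [[0,0,-6],[0,0,0]],
    [[0,0,-4],[0,0,0]],
    [[0,0,-2],[0,0,0]],
    [[0,0,0],[0,0,0]]
  ]
}}

```text
t: 11.28
tool_pos: [0.5285, -0.2824, 0.4021]
orientation: [0.313, 3.125, -0.001]
force: [0.6, -0.2, -1.6]
opening: 0.0161
gripper_force: 45.0
```

```bash
python3 - <<'E'
from h import *
to(.505,.270,.405,-11.4)
o=[]
for n,(a,b,c_,d_) in (('top',(380,220,520,360)),('scene',(300,220,440,360))):
    c,im,d=snap(n); o.append(cv2.resize(im[b:d_,a:c_],(400,400)))
cv2.imwrite('pics/pop.png',np.hstack(o))
E
```

```text
t 11.28 turn [-0.0004  0.0011 -0.0008] shift new [132.2 536.8  -2.9] shift old [132.7 536.7  -3.3] F [ 0.6 -0.2 -1.6] op 0.016054429437813763 44.9952095746994
```

View pics/pop.png

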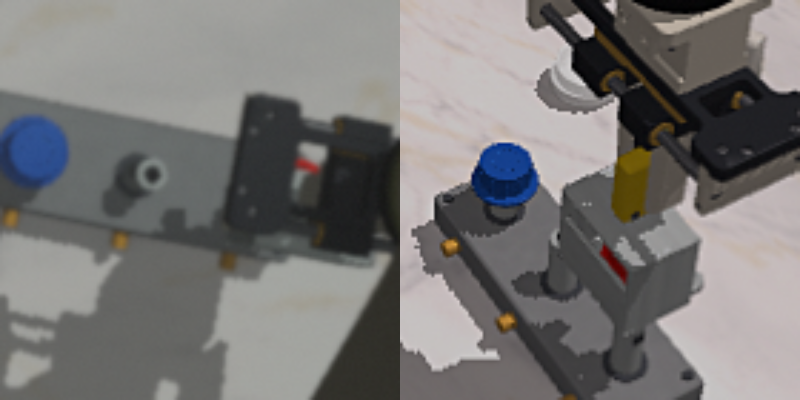

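The red cap sits in the puller (red visible at (613,262)) with its spigot bare below and the blue cap in place. I'll carry it gently to the tray.

{"name": "apply_moves", "arguments": {
  "series": [
    [[1,4,0],[0,0,0]],
    [[2,8,0],[0,0,0]],
    [[3,12,0],[0,0,0]],
    [[4,16,0],[0,0,0]],
    [[5,20,0],[0,0,0]],
    [[5,22,0],[0,0,0]],
    [[5,22,0],[0,0,0]],
    [[5,22,0],[0,0,0]],
    [[5,22,0],[0,0,0]],
    [[5,22,0],[0,0,0]],
    [[5,22,0],[0,0,0]],
    [[5,22,0],[0,0,0]]
  ]
}}

```text
t: 12.38
tool_pos: [0.5212, -0.06, 0.4013]
orientation: [0.312, 3.126, 0.0]
force: [0.2, -0.4, -1.8]
opening: 0.0159
gripper_force: 45.0
```

{"name": "apply_moves", "arguments": {
  "series": [
    [[5,22,0],[0,0,0]],
    [[5,22,0],[0,0,0]],
    [[5,22,0],[0,0,0]],
    [[5,22,0],[0,0,0]],
    [[5,22,0],[0,0,0]],
    [[5,22,0],[0,0,0]],
    [[5,22,0],[0,0,0]],
    [[5,22,0],[0,0,0]],
    [[5,22,0],[0,0,0]],
    [[5,22,0],[0,0,0]],
    [[5,22,0],[0,0,0]],
    [[5,22,0],[0,0,0]]
  ]
}}

```text
t: 13.38
tool_pos: [0.514, 0.2103, 0.4013]
orientation: [-0.312, -3.126, -0.0]
force: [0.7, 0.4, -1.4]
opening: 0.0159
gripper_force: 45.0
```

{"name": "apply_moves", "arguments": {
  "series": [
    [[5,20,0],[0,0,0]],
    [[5,16,0],[0,0,0]],
    [[4,13,0],[0,0,0]],
    [[3,10,0],[0,0,0]],
    [[1.5,6,0],[0,0,0]],
    [[1,3,0],[0,0,0]],
    [[0,1.5,0],[0,0,0]],
    [[0,0,3],[0,0,0]],
    [[0,0,6],[0,0,0]],
    [[0,0,9],[0,0,0]],
    [[0,0,10],[0,0,0]],
    [[0,0,10],[0,0,0]]
  ]
}}

```text
t: 14.38
tool_pos: [0.5101, 0.2795, 0.3617]
orientation: [-0.314, -3.125, 0.001]
force: [-0.3, -0.1, -2.7]
opening: 0.0155
gripper_force: 45.0
```

{"name": "apply_moves", "arguments": {
  "series": [
    [[0,0,10],[0,0,0]],
    [[0,0,10],[0,0,0]],
    [[0,0,10],[0,0,0]],
    [[0,0,10],[0,0,0]],
    [[0,0,10],[0,0,0]],
    [[0,0,10],[0,0,0]],
    [[0,0,10],[0,0,0]],
    [[0,0,8],[0,0,0]],
    [[0,0,5],[0,0,0]],
    [[0,0,3],[0,0,0]],
    [[0,0,0],[0,0,0]],
    [[0,0,0],[0,0,0]]
  ]
}}

```text
t: 15.38
tool_pos: [0.5103, 0.2801, 0.2775]
orientation: [0.313, 3.126, 0.0]
force: [0.8, -0.4, -1.5]
opening: 0.0156
gripper_force: 45.0
```

```bash
python3 - <<'E'
from h import *
to(.51,.28,.262,-11.4)
E
```

```text
t 15.38 turn [ 0.0002  0.0002 -0.0008] shift new [ 0.2 -0.1 15.5] shift old [ 0.2 -0.1 15.5] F [ 0.8 -0.4 -1.5] op 0.0156315466855238 44.99520242214203
```

{"name": "apply_moves", "arguments": {
  "series": [
    [[0,0,4],[0,0,0]],
    [[0,0,4],[0,0,0]],
    [[0,0,3],[0,0,0]],
    [[0,0,1],[0,0,0]],
    [[0,0,1],[0,0,0]],
    [[0,0,1],[0,0,0]],
    [[0,0,0.5],[0,0,0]],
    [[0,0,0],[0,0,0]],
    [[0,0,0],[0,0,0]]
  ]
}}

```text
t: 16.13
tool_pos: [0.5102, 0.28, 0.2628]
orientation: [0.313, 3.126, 0.0]
force: [-0.0, -0.7, -2.1]
opening: 0.0157
gripper_force: 45.0
```

{"name": "apply_moves", "arguments": {
  "series": [
    [[0,0,0.5],[0,0,0]],
    [[0,0,0.5],[0,0,0]],
    [[0,0,0.5],[0,0,0]],
    [[0,0,0],[0,0,0]],
    [[0,0,0],[0,0,0]]
  ]
}}

```text
t: 16.55
tool_pos: [0.5103, 0.28, 0.2619]
orientation: [0.313, 3.126, 0.0]
force: [-3.6, -1.9, 5.1]
opening: 0.0159
gripper_force: 45.0
```

It is on the floor, with a +7 N change in force. Releasing.

{"name": "apply_moves", "arguments": {
  "series": [
    [[0,0,-0.5],[0,0,0]],
    [[0,0,0],[0,0,0]],
    [[0,0,0],[0,0,0]],
    [[0,0,0],[0,0,0]],
    [[0,0,0],[0,0,0]],
    [[0,0,0],[0,0,0]],
    [[0,0,0],[0,0,0]],
    [[0,0,0],[0,0,0]]
  ],
  "claw": 0.8
}}

```text
t: 17.22
tool_pos: [0.5101, 0.28, 0.2617]
orientation: [-0.313, -3.126, 0.0]
force: [-0.7, -0.8, 0.5]
opening: 0.0644
gripper_force: 0.0
```

{"name": "apply_moves", "arguments": {
  "series": [
    [[0,0,-5],[0,0,0]],
    [[0,0,-10],[0,0,0]],
    [[0,0,-20],[0,0,0]],
    [[0,0,-20],[0,0,0]],
    [[0,0,-20],[0,0,0]],
    [[0,0,-20],[0,0,0]],
    [[0,0,-20],[0,0,0]],
    [[0,0,-15],[0,0,0]],
    [[0,0,-10],[0,0,0]],
    [[0,0,0],[0,0,0]],
    [[0,0,0],[0,0,0]]
  ]
}}

```text
t: 18.13
tool_pos: [0.5102, 0.28, 0.4024]
orientation: [0.313, 3.125, 0.001]
force: [0.6, -1.2, -1.2]
opening: 0.0743
gripper_force: 0.0
```

```bash
python3 - <<'E'
from h import *
o=[]
for n,(a,b,c_,d_) in (('wrist',(170,100,470,400)),('scene',(170,150,300,280))):
    c,im,d=snap(n); o.append(cv2.resize(im[b:d_,a:c_],(400,400)))
cv2.imwrite('pics/end.png',np.hstack(o)); s=robot.read_state();print(s['t'],s['opening'],s['force'])
E
```

```text
18.2333 0.07413623528057228 [ 0.65973082  0.36629142 -0.66618004]
```

View pics/end.png

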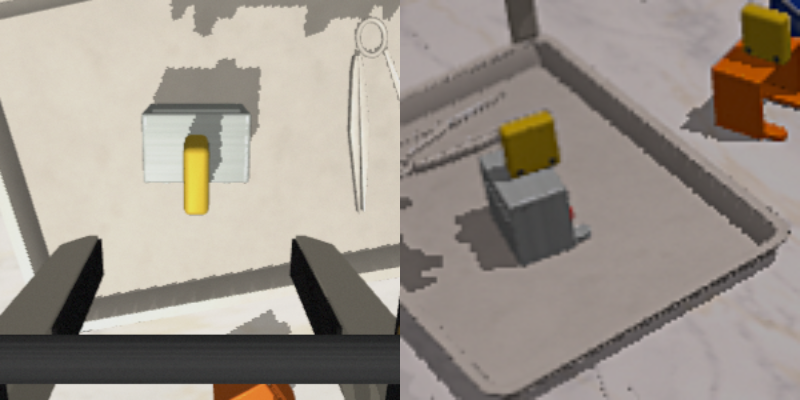

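The puller stands upright in the tray and is released. A sliver of the red cap shows inside its front at (572,212), and the fingers are clear.

```bash
python3 -c "
from plant import robot
print(robot.close_job())"
```

```text
the job is handed in; nothing more can be done
None
```

The red cap popped off its spigot, the puller stands upright in the tray with the cap in it, and the blue cap was left in place; I let go and handed the job in at about 18 s.

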